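# Drop the printing block on its registration pin and hold it pressed

### The arm

A 6-joint arm with a two-finger parallel gripper is mounted at the origin on the work surface. World frame = base frame: x ahead of the robot, y to its left, z up, the work surface at z = 0. Lengths are in m, angles in rad, forces in N, time in s.
With the tool pointing down it reaches from about 0.325 to 0.9 m from the base axis. Payload 6.1 kg.
Tool frame: the origin (TCP) lies on the centre line of the jaws, within the pads' length; the fingertips stand ahead of it and the grasp point (between the pads) lies 5 mm behind it (manip.tcp_to_tips is the z of the fingertips in the tool frame, in m); z points along the fingers, y is the line along which they close (so a half turn about z gives the same grasp; the last joint's range is limited). The gripper opens to 87 mm and grips with 3 to 60 N. Pads are 19 mm wide; open, the fingers measure 117 mm over their backs; the gripper's body (75 mm by 190 mm) begins 51 mm behind the grasp point.
Start: joints at [-1.443, 0.22, 1.526, -0, 1.395, -0.126], TCP at [0.157, -0.605, 0.237] pointing down, gripper open.
Joint ranges: [-2.98, 2.98], [-0.91, 2.08], [0.09, 2.57], [-1.24, 4.39], [0.2, 2.65], [-2.68, 2.68]. Speed limits (rad/s): [2.57, 2.57, 3.01, 3.14, 3.14, 3.14].

### API

Orientations are given as a 3x3 rotation matrix whose columns are the frame's x, y, z axes.
In Python, from cell import manip, read_camera, order, nets gives the robot as it stands.
- The arm moves only by the tool servo_tool, never from a script. Its argument "targets" is a list of rows, each an object with "grip": the closure, from 0 (fully open) to 1 (shut); "delta_pos": the shift along the world's x, y, z scaled (see below), a list of three; "twist": the turn, a rotation vector about the world's x, y, z scaled (see below), a list of three. In form: [{"grip": grip, "delta_pos": [x, y, z], "twist": [ax, ay, az]}, ...]. A call has 1 to 10 rows; each row is the pose to reach, as a shift and turn from the pose commanded when the call began; what a row does not reach only later rows make up. The controller multiplies each number of a shift by 25 cm and each number of a turn by 90 degrees. A row lasts 1/8 s, in which the tool goes at most 62.5 mm and 10.7 degrees, less where a joint would pass 70% of its speed; a pose out of reach is approached as far as the arm can. A call with a number of a shift or a turn outside -1 to 1 is refused whole. A call with a gripper value outside its range is refused whole. The fingers move at their own pace and stop on an object; "squeeze" is the grip in N (left out, the last holds). Time passes only in rows, so rows that repeat a pose let the fingers close. It gives the time, the measured TCP pose, the force, the opening and the grip force at its end, in the units of the state.
- manip.observe(): the state, without advancing time (a new reading comes with each control period).
- read_camera(name): name is "scene" or "top"; returns a dict with "frame" (420x560x3 uint8, red, green, blue), "vfov" (degrees; the focal length in pixels is half the picture's height over the tangent of half this angle, whatever the lens; pixels are square), "cx", "cy" (the principal point, pixels), "view" (4x4, takes a point from world to camera coordinates). Camera axes: x right, y up, looking along -z (the intrinsics and any distortion apply to the point x, -y, -z); pixel columns grow to the right and rows downward; lengths in m; the calibration is good to about 2 mm. A picture is of the moment at which its call begins. There is no depth.
- order.close_job(): hands the job in; it is judged then, once.
Trained networks look in a picture, given as the dict that the camera call returned (one of the last four; its "shot" number tells which), for a name from the list of things; names that differ only in an ending like _2 or _b are one class to them, and where a whole thing is asked for, a point or a joint stands for the part that bears it (a point fixed in the world has none). Each returns a list of dicts, best first, with "p" (0 to 1); they miss things now and then, are a little off and sometimes report something else, mostly with a low value. They report only what shows in the picture. A call takes as long as a camera call. They do not tell look-alikes from the thing itself.
- nets.boxes_of(label, picture): "pixel" ([column, row] in pixels, amid what is visible of it).
- nets.landmark_of(label, picture): "pixel" ([column, row] in pixels: a listed point, or the origin of a listed thing).
The state is a dict: "time": time; "joint_pos": joint angles; "joint_velocities": joint speeds; "effort": joint torques, N m; "tcp_pos": TCP position; "tool_rot": TCP orientation; "contact_force": force on the tool from outside, world axes, zero at the start; "moment": the same for the moment, N m; "width": opening from 0.0 (shut) to 1.0 (fully open); "grasp_force": force on a finger pad.
Only numpy, scipy, OpenCV 4.12 (cv2) and the standard library are available. Lean on these libraries where they do the work, as an engineer would, in place of code of your own. Each camera call takes 0.05 s, during which the arm holds its last target. There are 200 camera calls.

### The job

Slide the inked printing block along the channel of the wooden board, without lifting it out of the channel, from the blue ink slab to the print bed, until it drops down over the brass registration pin that it covers as it goes. Then press it straight down with the fingers until the sprung bed is fully down, and keep pressing: the program finishes while still holding the block down. Leave the ink jar, the brush tin and the ink roller alone.

Things in the scene. Friction and masses are not known exactly. Their poses are not given: they have to be found in the camera images.
- board: Fixed pale wood board, 122 (x) x 380 (y) mm; may be turned. Origin: centre of its underside, on the table, z up. A channel runs along its own y: floor 20 mm above the table, one flush surface (ink slab, 40 mm plywood, print bed); fences at x = +-43 mm and end walls at y = +-170 mm (inner faces), tops 32 mm above the table. Ink slab and print bed may swap ends.
- ink_slab: Ink station: fixed grey slab 86 x 150 mm with a blue ink film, flush with the channel floor, 95 mm from the board's centre. Origin: under its centre, at table height; same axes as the board.
- print_bed: Print station at the other end, 86 x 150 mm, 95 mm from the board's centre: steel platen with a cream card with coloured dots, flush with the channel floor. Origin: under its centre, at table height (card at z = 20 mm); axes as the board. A fixed slippery brass pin, 10 mm wide, round-topped, stands through the card's centre, 5 mm above it (10 mm once the platen is pressed down).
- pin_top (a point): Top of the brass registration pin, 25 mm above the table, at the centre of the print bed; fixed.
- platen (a joint): How far the sprung platen of the print bed is pressed down, m: 0 = up, flush with the channel floor; 0.005 = fully down on its stop. The spring carries the block without sinking: it starts to give at about 8 N and is fully down at about 13 N (block's weight included).
- block: Loose printing block, 0.3-0.55 kg, on the ink slab: plate 80 (x, across the channel) x 116 (y) x 20 mm. Origin: centre of its underside = mouth of its socket, 13.5 mm wide, 12 mm deep. The sole's ends rise 6 mm over the last 24 mm: pushed along, it rides up on the pin, tilting some 7 degrees, and drops flat when the socket meets the pin. Red upright knob on the centre, 24 mm wide, z = 20-65 mm.
- knob_top (a point): Centre of the flat top of the block's red knob, 65 mm above the block's underside. Push the knob sideways with a finger or hold it loosely, so that the block can tilt and rise 5 mm over the pin.
- ink_jar: Bystander: green jar with black cap, 60 mm wide, 85 mm tall, standing to the right (-y) of the board. Origin: centre of its underside.
- brush_tin: Bystander: steel tin 76 mm wide, 100 mm tall, with brushes up to about 250 mm tall, standing to the left (+y) of the board. Origin: centre of its underside.
- roller: Bystander: ink roller with wooden handle, 170 mm long, 32 mm high, lying beyond the board. Origin: under the centre of the black rubber drum; its handle runs to its own -x.
Things that resemble listed ones, but are neither listed nor needed, are in the scene too. Leave any green or red look-alike of the print_bed alone.

How it is judged:
On the way, in this order (a step that is already met when the one before it is completed fails the run):
1. the block has been slid off the ink slab along the channel (60 mm or more from the slab's centre, not lifted) (horizontal distance between block and ink_slab above 0.06 m and z of block in the frame of board below 0.03 m).
2. the block has dropped flat over the pin (horizontal distance between block and pin_top below 0.004 m and z of block in the frame of print_bed below 0.022 m and angle between block's own z axis and vertical below 0.05 rad), for 0.2 s.
At the end, for the whole second after the job is handed in: The block sits flat on the pin (within 4 mm, underside at most 2 mm above the card's rest level, tilt under 3 degrees, within 7 degrees of the channel), the platen is down more than 4 of its 5 mm, and the fingers still press on the block (over 3 N), which is at rest (all of step 2 and value of joint platen above 0.004 m and contact force between the fingers and block above 3 N and linear speed of block below 0.01 m/s and angle between the y axis of block and the y axis of board, either way round below 0.12 rad); the arm keeps its last pose, push and grip.
It fails at once if the block is lifted (underside centre more than 15 mm above the channel floor) (z of block in the frame of board above 0.035 m).
It fails at once if the block is tipped over (more than 25 degrees) (angle between block's own z axis and vertical above 0.44 rad).
It fails at once if the ink jar is moved (more than 15 mm) (distance of ink_jar from where it was at the start of the episode above 0.015 m).
It fails at once if the brush tin is moved (more than 15 mm) (distance of brush_tin from where it was at the start of the episode above 0.015 m).
It fails at once if the roller is moved (more than 15 mm) (distance of roller from where it was at the start of the episode above 0.015 m).
It also fails if it takes over 45 s, if anything falls off the work surface, if the arm or the gripper's body presses on something with over 40 N, if the wrist force passes 120 N, or if a joint passes its speed limit or range.

## Working session

There is one attempt and no reset: what is moved stays moved. The work goes in short steps, Python scripts to look and compute and a tool call to move; the robot and the scene stay as the last step left them, time stands still between calls to the robot, and variables do not carry over. Pictures are saved under pics/ and viewed, at most 10 in all, crops included, and the job is handed in when it is done.

Besides the shell and the picture viewer there is one more tool, called after "Request:" by a JSON object that holds its "op" and its "data", one argument or row to a line. servo_tool: Moves the arm, as the interface text tells. Its arguments: {"type":"object","properties":{"targets":{"type":"array"},"squeeze":{"type":"number"}},"required":["targets"]}

```bash
mkdir -p pics
cat > h.py <<'E'
import numpy as np, cv2
from cell import manip, read_camera, order, nets
def ray(c,px):
    f=c["frame"].shape[0]/2/np.tan(np.radians(c["vfov"])/2)
    V=np.array(c["view"]);R=V[:3,:3];o=-R.T@V[:3,3]
    d=R.T@np.array([(px[0]-c["cx"])/f,-(px[1]-c["cy"])/f,-1]);return o,d
def atz(c,px,z):
    o,d=ray(c,px);return o+d*(z-o[2])/d[2]
def tri(a,b):
    A=np.zeros((3,3));v=np.zeros(3)
    for c,p in (a,b):
        o,d=ray(c,p);d/=np.linalg.norm(d);P=np.eye(3)-np.outer(d,d);A+=P;v+=P@o
    return np.linalg.solve(A,v)
def proj(c,X):
    f=c["frame"].shape[0]/2/np.tan(np.radians(c["vfov"])/2)
    p=np.array(c["view"])@np.append(X,1);return np.array([c["cx"]+f*p[0]/-p[2],c["cy"]-f*p[1]/-p[2]])
def save(c,n,crop=None,s=1):
    im=c["frame"][...,::-1]
    if crop: x0,y0,x1,y1=crop;im=im[y0:y1,x0:x1]
    cv2.imwrite("pics/"+n,cv2.resize(im,None,fx=s,fy=s,interpolation=cv2.INTER_CUBIC))
E
python3 - <<'E'
from h import *
print({k:(v if k!='frame' else 0) for k,v in read_camera("top").items()})
S=read_camera("scene");T=read_camera("top");save(S,"s0.png");save(T,"t0.png")
print({k:v for k,v in S.items() if k!='frame'}, manip.tcp_to_tips)
zs=dict(board=0,ink_slab=0,print_bed=0,pin_top=.025,block=.02,knob_top=.085,ink_jar=0,brush_tin=0,roller=0)
for n,z in zs.items():
  for nm,c in(("S",S),("T",T)):
    print(n,nm,[(np.round(r["pixel"]),round(r["p"],2),np.round(atz(c,r["pixel"],z)[:2],4)) for r in nets.landmark_of(n,c)[:4]])
s=manip.observe();print(s["time"],s["tool_rot"],s["tcp_pos"])
E
```

```text
{'frame': 0, 'vfov': 43.80940680719358, 'cx': 286.35515543745356, 'cy': 212.66388500535928, 'view': array([[ 0.02826877, -0.99945567,  0.01700704, -0.03626255],
       [ 0.98720582,  0.03058517,  0.15649032, -0.52464079],
       [-0.1569253 ,  0.01236566,  0.98753306, -1.49651466],
       [ 0.        ,  0.        ,  0.        ,  1.        ]]), 'shot': 1}
{'vfov': 54.39420562079596, 'cx': 279.8172178189798, 'cy': 209.467254835355, 'view': array([[-0.72734265,  0.68607141,  0.01669423,  0.40302808],
       [-0.37726752, -0.4200461 ,  0.82536688,  0.13895515],
       [ 0.57327296,  0.59402635,  0.5643499 , -1.69195424],
       [ 0.        ,  0.        ,  0.        ,  1.        ]]), 'shot': 2} 0.014
board S [(array([272., 221.]), 0.94, array([ 0.5374, -0.0598]))]
board T [(array([302., 215.]), 0.94, array([ 0.5264, -0.0687]))]
ink_slab S [(array([286., 230.]), 0.6, array([0.5396, 0.013 ])), (array([271., 219.]), 0.43, array([ 0.531 , -0.0684])), (array([222., 248.]), 0.43, array([ 0.7557, -0.0544]))]
ink_slab T [(array([413., 219.]), 0.75, array([ 0.5254, -0.4048]))]
print_bed S [(array(
[... 1015 characters left out ...]
11.]), 0.74, array([0.5451, 0.0208]))]
knob_top T [(array([271., 204.]), 0.86, array([0.5433, 0.0237]))]
ink_jar S [(array([214., 181.]), 0.84, array([ 0.5243, -0.4135]))]
ink_jar T [(array([414., 221.]), 0.87, array([ 0.5182, -0.4093]))]
brush_tin S [(array([400., 294.]), 0.68, array([0.5067, 0.4378]))]
brush_tin T [(array([134., 223.]), 0.7, array([0.4865, 0.4362]))]
roller S [(array([222., 248.]), 0.61, array([ 0.7525, -0.0555]))]
roller T [(array([301., 139.]), 0.89, array([ 0.764 , -0.0597]))]
1.05 [[ 9.67964115e-01  2.51088574e-01 -1.15172610e-05]
 [ 2.51088575e-01 -9.67964115e-01  2.52721805e-05]
 [-4.80273958e-06 -2.73544165e-05 -1.00000000e+00]] [ 0.15693445 -0.60496488  0.2365121 ]
```

View pics/s0.png

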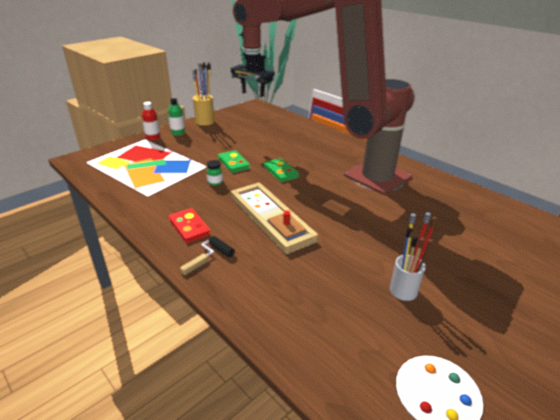

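View pics/t0.png

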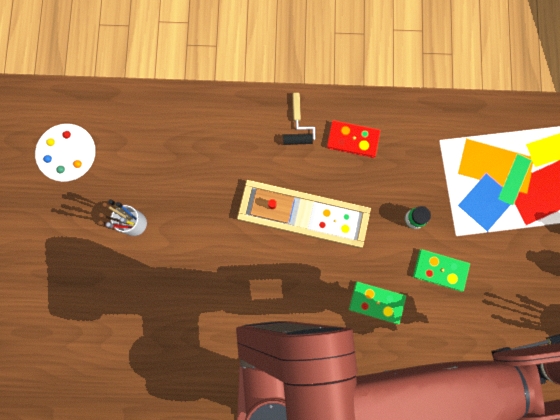

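Run:
```python
from h import *
T=read_camera("top");save(T,"t1.png",(210,150,400,290),4)
```

```text
(no output)
```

View pics/t1.png

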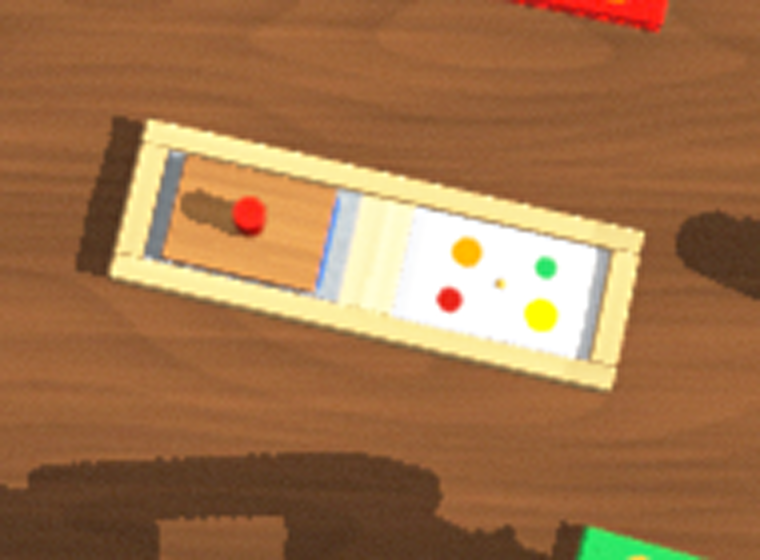

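Candidates for the print bed in top.png: the board's bed at (335,221), a red look-alike at (354,138), and green ones at (377,303) and (442,270). I choose the bed in the board, because the crop shows its cream card with coloured dots and the brass pin at crop (500,283). The block is the only one with a red knob (272,204). It sits on the slab at the +y end, and the slab shows blue film.

```bash
cat >> h.py <<'E'
def red(c,win):
    x0,y0,x1,y1=win;hsv=cv2.cvtColor(c["frame"],cv2.COLOR_RGB2HSV)[y0:y1,x0:x1].astype(int)
    m=((hsv[...,0]<6)|(hsv[...,0]>174))&(hsv[...,1]>190)&(hsv[...,2]>150)
    ys,xs=np.nonzero(m);return np.array([xs.mean()+x0,ys.mean()+y0]),len(xs)
E
python3 - <<'E'
from h import *
T=read_camera("top");S=read_camera("scene")
k,n=red(T,(255,190,290,220));print("knob",k,n,atz(T,k,.083))
C=[(148,120),(643,232),(612,390),(110,278)]
W=np.array([atz(T,(210+(x+.5)/4-.5,150+(y+.5)/4-.5),.032)[:2] for x,y in C]);print(W,W.mean(0))
for i in range(4):print(np.linalg.norm(W[i]-W[i-1]))
a=(W[1]+W[2]-W[0]-W[3]);a/=np.linalg.norm(a);print("axis",a,np.degrees(np.arctan2(a[1],a[0])))
p=(210+500.5/4-.5,150+283.5/4-.5);print("pin T",atz(T,p,.025),"pred",W.mean(0)+a*.095,"slab",W.mean(0)-a*.095)
for l in("pin_top","knob_top"):
  t=[r["pixel"] for r in nets.landmark_of(l,T)];s=[r["pixel"] for r in nets.landmark_of(l,S)]
  for q in t:
    for r in s:
      X=tri((T,q),(S,r))
      if np.hypot(*(proj(T,X)-q))<3: print(l,X)
save(S,"s1.png",(220,170,330,255),6)
X=np.append(W.mean(0)+a*.095,.025);print(proj(S,X),proj(S,atz(T,k,.085)))
E
```

```text
knob [271.88888889 203.44444444] 54 [0.54441572 0.02209139 0.083     ]
[[ 0.62330656  0.10074221]
 [ 0.54993812 -0.27040891]
 [ 0.43140571 -0.24792217]
 [ 0.50319904  0.12395904]] [ 0.52696236 -0.07340746]
0.12233085378417716
0.37833329800709603
0.12064653203101074
0.3787478285493165
axis [-0.19173919 -0.98144591] -101.05429874950819
pin T [ 0.50935468 -0.16513613  0.025     ] pred [ 0.50874713 -0.16664482] slab [0.54517758 0.01982991]
pin_top [ 0.50874474 -0.17693963  0.01987095]
pin_top [ 0.27090347 -0.29428622  0.02192116]
pin_top [ 0.37242514 -0.495531    0.01653259]
pin_top [ 0.7684331  -0.22236274  0.02117963]
knob_top [0.55259614 0.02646551 0.08610437]
[257.55158373 199.10629138] [287.21010835 211.14407501]
```

View pics/s1.png

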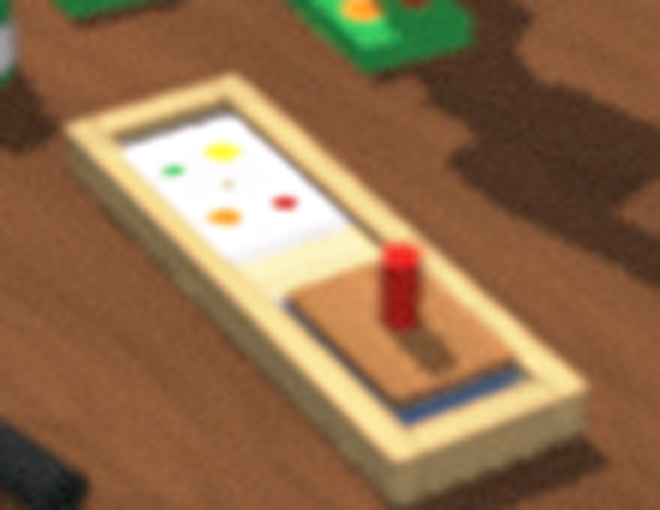

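The scene view agrees: it shows the pin at about (257.6,200.3) against a predicted (257.6,199.1), and the knob top at (286.4,212.3). The knob is at about (0.5445, 0.022), the pin at about (0.509, -0.166), and the channel axis is at -101°. I'll move with the jaws along the channel so they cage the knob.

Request:
{"op": "servo_tool", "data": {
  "targets": [
    {"grip": 0.5, "delta_pos": [0.26, 0.42, 0], "twist": [0, 0, -0.1]},
    {"grip": 0.5, "delta_pos": [0.52, 0.84, 0], "twist": [0, 0, -0.2]},
    {"grip": 0.5, "delta_pos": [0.52, 0.84, 0], "twist": [0, 0, -0.284]},
    {"grip": 0.5, "delta_pos": [0.52, 0.84, 0], "twist": [0, 0, -0.284]},
    {"grip": 0.5, "delta_pos": [0.52, 0.84, 0], "twist": [0, 0, -0.284]},
    {"grip": 0.5, "delta_pos": [0.52, 0.84, 0], "twist": [0, 0, -0.284]}
  ]
}}

```text
time: 2.15
tcp_pos: [0.287, -0.3954, 0.237]
tool_rot: [[0.982, -0.19, 0.0], [-0.19, -0.982, -0.001], [0.0, 0.001, -1.0]]
contact_force: [-0.4, 0.2, 0.2]
width: 0.514
grasp_force: 0.0
```

Request:
{"op": "servo_tool", "data": {
  "targets": [
    {"grip": 0.5, "delta_pos": [0.52, 0.84, 0], "twist": [0, 0, 0]},
    {"grip": 0.5, "delta_pos": [0.52, 0.84, 0], "twist": [0, 0, 0]},
    {"grip": 0.5, "delta_pos": [0.52, 0.84, 0], "twist": [0, 0, 0]},
    {"grip": 0.5, "delta_pos": [0.52, 0.84, 0], "twist": [0, 0, 0]},
    {"grip": 0.5, "delta_pos": [0.52, 0.84, 0], "twist": [0, 0, 0]},
    {"grip": 0.5, "delta_pos": [0.52, 0.84, 0], "twist": [0, 0, 0]}
  ]
}}

```text
time: 2.9
tcp_pos: [0.4168, -0.1863, 0.2365]
tool_rot: [[0.981, -0.192, -0.001], [-0.192, -0.981, -0.001], [-0.0, 0.001, -1.0]]
contact_force: [0.6, -0.2, -0.2]
width: 0.498
grasp_force: 0.0
```

Request:
{"op": "servo_tool", "data": {
  "targets": [
    {"grip": 0.5, "delta_pos": [0.51, 0.828, 0], "twist": [0, 0, 0]},
    {"grip": 0.5, "delta_pos": [0.51, 0.828, 0], "twist": [0, 0, 0]},
    {"grip": 0.5, "delta_pos": [0.51, 0.828, 0], "twist": [0, 0, 0]},
    {"grip": 0.5, "delta_pos": [0.51, 0.828, 0], "twist": [0, 0, 0]},
    {"grip": 0.5, "delta_pos": [0.51, 0.828, -0.24], "twist": [0, 0, 0]},
    {"grip": 0.5, "delta_pos": [0.51, 0.828, -0.44], "twist": [0, 0, 0]},
    {"grip": 0.5, "delta_pos": [0.51, 0.828, -0.44], "twist": [0, 0, 0]},
    {"grip": 0.5, "delta_pos": [0.51, 0.828, -0.44], "twist": [0, 0, 0]}
  ]
}}

```text
time: 3.9
tcp_pos: [0.5458, 0.0202, 0.1284]
tool_rot: [[0.981, -0.194, 0.002], [-0.194, -0.981, -0.0], [0.002, -0.0, -1.0]]
contact_force: [0.2, -0.1, 0.4]
width: 0.502
grasp_force: 0.0
```

Run:
```python
from h import *
S=read_camera("scene");save(S,"s2.png",(220,140,350,255),5);print(manip.observe()["tcp_pos"], proj(S,manip.observe()["tcp_pos"]))
```

```text
[0.54645949 0.02042334 0.12930037] [286.68378478 199.69423308]
```

View pics/s2.png

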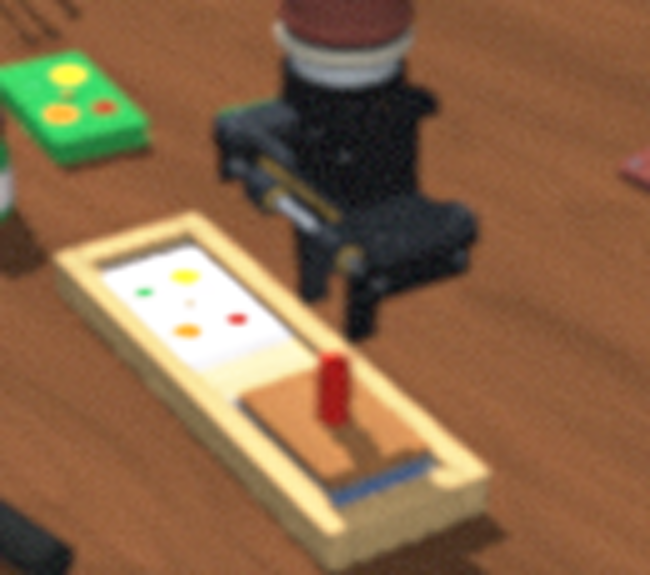

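The crop shows the fingers (about (315,295) and (360,330)) straddling above the knob (333,358), so I descend to cage it.

Request:
{"op": "servo_tool", "data": {
  "targets": [
    {"grip": 0.5, "delta_pos": [0, 0, -0.12], "twist": [0, 0, 0]},
    {"grip": 0.5, "delta_pos": [0, 0, -0.24], "twist": [0, 0, 0]},
    {"grip": 0.5, "delta_pos": [0, 0, -0.24], "twist": [0, 0, 0]},
    {"grip": 0.5, "delta_pos": [0, 0, -0.24], "twist": [0, 0, 0]}
  ]
}}

```text
time: 4.45
tcp_pos: [0.5463, 0.0216, 0.0691]
tool_rot: [[0.981, -0.191, 0.004], [-0.191, -0.981, -0.0], [0.004, -0.0, -1.0]]
contact_force: [0.4, 0.3, 0.2]
width: 0.502
grasp_force: 0.0
```

Request:
{"op": "servo_tool", "data": {
  "targets": [
    {"grip": 0.5, "delta_pos": [-0.008, -0.04, 0], "twist": [0, 0, 0]},
    {"grip": 0.5, "delta_pos": [-0.016, -0.08, 0], "twist": [0, 0, 0]},
    {"grip": 0.5, "delta_pos": [-0.025, -0.13, 0], "twist": [0, 0, 0]},
    {"grip": 0.5, "delta_pos": [-0.034, -0.18, 0], "twist": [0, 0, 0]},
    {"grip": 0.5, "delta_pos": [-0.044, -0.23, 0], "twist": [0, 0, 0]},
    {"grip": 0.5, "delta_pos": [-0.054, -0.28, 0], "twist": [0, 0, 0]},
    {"grip": 0.5, "delta_pos": [-0.064, -0.33, 0], "twist": [0, 0, 0]},
    {"grip": 0.5, "delta_pos": [-0.074, -0.38, 0], "twist": [0, 0, 0]},
    {"grip": 0.5, "delta_pos": [-0.084, -0.43, 0], "twist": [0, 0, 0]},
    {"grip": 0.5, "delta_pos": [-0.084, -0.43, 0], "twist": [0, 0, 0]}
  ]
}}

```text
time: 5.7
tcp_pos: [0.5241, -0.0868, 0.0678]
tool_rot: [[0.981, -0.192, 0.002], [-0.192, -0.981, -0.001], [0.002, 0.001, -1.0]]
contact_force: [-0.1, -0.0, 0.6]
width: 0.498
grasp_force: 0.0
```

Run:
```python
from h import *
s=manip.observe();print(s["contact_force"],s["tcp_pos"])
S=read_camera("scene");print([(r["pixel"],r["p"]) for r in nets.landmark_of("block",S)])
save(S,"s3.png",(200,130,330,255),4.7)
```

```text
[-0.05088255 -0.0248653   0.64698822] [ 0.52405203 -0.08679675  0.0678049 ]
[([271.5, 214.3], 0.56)]
```

View pics/s3.png

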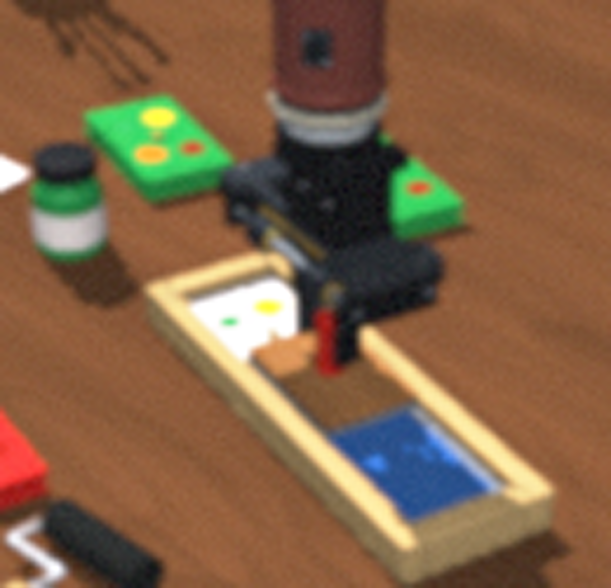

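The block has slid off the slab, now blue and bare at (410,460). The rear finger is pushing the knob at (328,340).

Request:
{"op": "servo_tool", "data": {
  "targets": [
    {"grip": 0.5, "delta_pos": [-0.004, -0.02, 0], "twist": [0, 0, 0]},
    {"grip": 0.5, "delta_pos": [-0.008, -0.04, 0], "twist": [0, 0, 0]},
    {"grip": 0.5, "delta_pos": [-0.012, -0.06, 0], "twist": [0, 0, 0]},
    {"grip": 0.5, "delta_pos": [-0.016, -0.08, 0], "twist": [0, 0, 0]},
    {"grip": 0.5, "delta_pos": [-0.02, -0.1, 0], "twist": [0, 0, 0]},
    {"grip": 0.5, "delta_pos": [-0.024, -0.12, 0], "twist": [0, 0, 0]}
  ]
}}

```text
time: 6.55
tcp_pos: [0.5175, -0.1157, 0.0666]
tool_rot: [[0.982, -0.191, 0.0], [-0.191, -0.982, 0.0], [0.0, -0.0, -1.0]]
contact_force: [1.2, 5.3, 3.9]
width: 0.499
grasp_force: 2.5
```

Request:
{"op": "servo_tool", "data": {
  "targets": [
    {"grip": 0.5, "delta_pos": [-0.003, -0.015, 0], "twist": [0, 0, 0]},
    {"grip": 0.5, "delta_pos": [-0.006, -0.03, 0], "twist": [0, 0, 0]},
    {"grip": 0.5, "delta_pos": [-0.009, -0.045, 0], "twist": [0, 0, 0]},
    {"grip": 0.5, "delta_pos": [-0.012, -0.06, 0], "twist": [0, 0, 0]},
    {"grip": 0.5, "delta_pos": [-0.015, -0.075, 0], "twist": [0, 0, 0]},
    {"grip": 0.5, "delta_pos": [-0.018, -0.09, 0], "twist": [0, 0, 0]}
  ]
}}

```text
time: 7.3
tcp_pos: [0.5137, -0.1373, 0.0673]
tool_rot: [[0.981, -0.191, 0.002], [-0.191, -0.981, 0.002], [0.001, -0.002, -1.0]]
contact_force: [2.3, 13.1, 10.6]
width: 0.503
grasp_force: 6.8
```

Request:
{"op": "servo_tool", "data": {
  "targets": [
    {"grip": 0.5, "delta_pos": [-0.003, -0.015, 0], "twist": [0, 0, 0]},
    {"grip": 0.5, "delta_pos": [-0.006, -0.03, 0], "twist": [0, 0, 0]},
    {"grip": 0.5, "delta_pos": [-0.009, -0.045, 0], "twist": [0, 0, 0]},
    {"grip": 0.5, "delta_pos": [-0.009, -0.045, 0], "twist": [0, 0, 0]}
  ]
}}

```text
time: 7.8
tcp_pos: [0.5103, -0.1501, 0.0663]
tool_rot: [[0.982, -0.191, -0.001], [-0.191, -0.982, -0.001], [-0.0, 0.001, -1.0]]
contact_force: [0.6, 0.3, 0.7]
width: 0.501
grasp_force: 0.4
```

Run:
```python
from h import *
s=manip.observe();print(s["contact_force"],s["tcp_pos"],s["moment"])
S=read_camera("scene");save(S,"s4.png",(200,130,330,255),4.7)
```

```text
[0.56980897 0.27998501 0.74929008] [ 0.5102809  -0.15005488  0.0662729 ] [ 0.1757828  -0.06574456 -0.02202536]
```

View pics/s4.png

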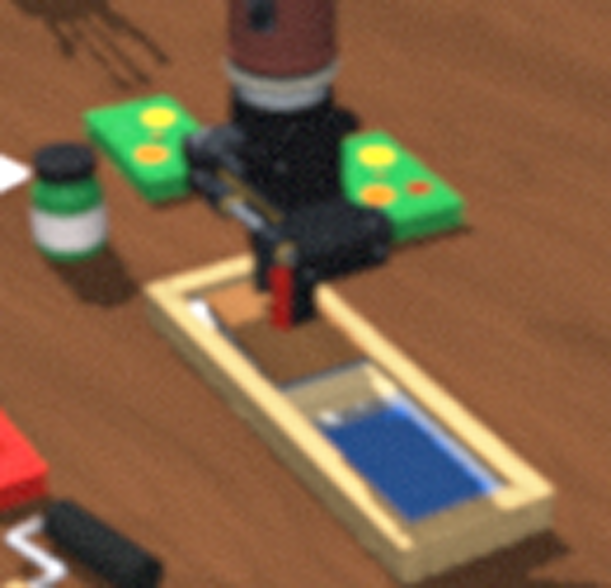

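The block (knob base at (283,325)) is tilted on the pin, about 25 mm short. I keep going slowly.

Request:
{"op": "servo_tool", "data": {
  "targets": [
    {"grip": 0.5, "delta_pos": [-0.003, -0.014, 0], "twist": [0, 0, 0]},
    {"grip": 0.5, "delta_pos": [-0.006, -0.028, 0], "twist": [0, 0, 0]},
    {"grip": 0.5, "delta_pos": [-0.009, -0.042, 0], "twist": [0, 0, 0]},
    {"grip": 0.5, "delta_pos": [-0.011, -0.056, 0], "twist": [0, 0, 0]}
  ]
}}

```text
time: 8.35
tcp_pos: [0.5077, -0.1635, 0.0664]
tool_rot: [[0.982, -0.191, -0.0], [-0.191, -0.982, -0.0], [-0.0, 0.0, -1.0]]
contact_force: [0.6, 2.2, 2.3]
width: 0.5
grasp_force: 1.2
```

Request:
{"op": "servo_tool", "data": {
  "targets": [
    {"grip": 0.5, "delta_pos": [-0.002, -0.01, 0], "twist": [0, 0, 0]},
    {"grip": 0.5, "delta_pos": [-0.004, -0.02, 0], "twist": [0, 0, 0]}
  ]
}}

```text
time: 8.6
tcp_pos: [0.5069, -0.1684, 0.0665]
tool_rot: [[0.982, -0.191, -0.0], [-0.191, -0.982, 0.0], [-0.0, -0.0, -1.0]]
contact_force: [0.6, 2.1, 2.3]
width: 0.498
grasp_force: 1.2
```

Request:
{"op": "servo_tool", "data": {
  "targets": [
    {"grip": 0.5, "delta_pos": [-0.002, -0.01, 0], "twist": [0, 0, 0]},
    {"grip": 0.5, "delta_pos": [-0.004, -0.02, 0], "twist": [0, 0, 0]}
  ]
}}

```text
time: 8.85
tcp_pos: [0.5057, -0.1736, 0.0664]
tool_rot: [[0.982, -0.191, -0.0], [-0.191, -0.982, -0.0], [-0.0, 0.001, -1.0]]
contact_force: [0.2, 0.3, -0.4]
width: 0.503
grasp_force: 0.0
```

Request:
{"op": "servo_tool", "data": {
  "targets": [
    {"grip": 0.5, "delta_pos": [-0.002, -0.01, 0], "twist": [0, 0, 0]},
    {"grip": 0.5, "delta_pos": [-0.002, -0.01, 0], "twist": [0, 0, 0]}
  ]
}}

```text
time: 9.1
tcp_pos: [0.5052, -0.1758, 0.0664]
tool_rot: [[0.982, -0.191, -0.0], [-0.191, -0.982, 0.0], [-0.0, -0.0, -1.0]]
contact_force: [-0.3, 2.0, -0.0]
width: 0.497
grasp_force: 0.9
```

Run:
```python
from h import *
S=read_camera("scene");T=read_camera("top");save(S,"s5.png",(200,130,330,255),4.7)
for l,z in(("block",.02),("knob_top",.085)):
  for c in(S,T): print(l,[(r["p"],np.round(r["pixel"]),atz(c,r["pixel"],z)) for r in nets.landmark_of(l,c)[:2]])
```

```text
block [(0.81, array([259., 200.]), array([ 0.50401281, -0.16472753,  0.02      ]))]
block [(0.45, array([335., 224.]), array([ 0.49768225, -0.16636196,  0.02      ]))]
knob_top [(0.84, array([256., 186.]), array([ 0.51846416, -0.16354621,  0.085     ])), (0.69, array([259., 197.]), array([ 0.55414227, -0.10307685,  0.085     ]))]
knob_top [(0.59, array([338., 216.]), array([ 0.51350374, -0.1682501 ,  0.085     ]))]
```

View pics/s5.png

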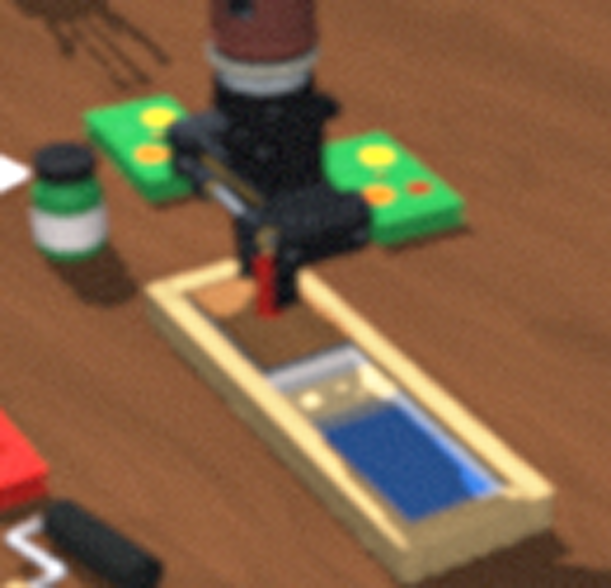

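Everything points to the block being at the pin. One more gentle nudge should tell: firm resistance with no vertical force would mean it is seated.

Request:
{"op": "servo_tool", "data": {
  "targets": [
    {"grip": 0.5, "delta_pos": [-0.002, -0.008, 0], "twist": [0, 0, 0]},
    {"grip": 0.5, "delta_pos": [-0.002, -0.008, 0], "twist": [0, 0, 0]}
  ]
}}

```text
time: 9.65
tcp_pos: [0.505, -0.1771, 0.0665]
tool_rot: [[0.982, -0.191, 0.0], [-0.191, -0.982, 0.001], [-0.0, -0.001, -1.0]]
contact_force: [1.1, 4.7, 1.2]
width: 0.504
grasp_force: 2.5
```

Request:
{"op": "servo_tool", "data": {
  "targets": [
    {"grip": 0.5, "delta_pos": [-0.002, -0.008, 0], "twist": [0, 0, 0]},
    {"grip": 0.5, "delta_pos": [-0.002, -0.008, 0], "twist": [0, 0, 0]}
  ]
}}

```text
time: 9.9
tcp_pos: [0.5048, -0.1782, 0.0667]
tool_rot: [[0.982, -0.191, 0.001], [-0.191, -0.982, 0.003], [-0.0, -0.003, -1.0]]
contact_force: [1.5, 9.1, 3.1]
width: 0.5
grasp_force: 4.6
```

Resistance is rising at a fixed position, so the block is caught on the pin. I'll centre the cage, lift clear, and close the fingers.

Request:
{"op": "servo_tool", "data": {
  "targets": [
    {"grip": 0.5, "delta_pos": [0.008, 0.042, 0], "twist": [0, 0, 0]},
    {"grip": 0.5, "delta_pos": [0.008, 0.042, 0], "twist": [0, 0, 0]},
    {"grip": 0.5, "delta_pos": [0.008, 0.042, 0.14], "twist": [0, 0, 0]},
    {"grip": 0.5, "delta_pos": [0.008, 0.042, 0.28], "twist": [0, 0, 0]},
    {"grip": 0.5, "delta_pos": [0.008, 0.042, 0.28], "twist": [0, 0, 0]},
    {"grip": 1, "delta_pos": [0.008, 0.042, 0.28], "twist": [0, 0, 0]},
    {"grip": 1, "delta_pos": [0.008, 0.042, 0.28], "twist": [0, 0, 0]},
    {"grip": 1, "delta_pos": [0.008, 0.042, 0.28], "twist": [0, 0, 0]},
    {"grip": 1, "delta_pos": [0.008, 0.042, 0.28], "twist": [0, 0, 0]}
  ]
}}

```text
time: 11.02
tcp_pos: [0.5061, -0.1691, 0.1359]
tool_rot: [[0.982, -0.191, -0.001], [-0.191, -0.982, 0.0], [-0.001, -0.0, -1.0]]
contact_force: [-0.3, 0.1, 0.8]
width: 0.132
grasp_force: 0.0
```

Run:
```python
from h import *
S=read_camera("scene");T=read_camera("top");save(S,"s6.png",(200,130,330,255),4.7)
s=manip.observe();print(s["tcp_pos"],s["width"])
for c in(S,T): print([(r["p"],np.round(r["pixel"]),atz(c,r["pixel"],.085)) for r in nets.landmark_of("knob_top",c)[:2]])
print(proj(S,[.509,-.166,.085]),proj(S,[.509,-.166,.090]))
k,n=red(S,(245,175,268,200));print(k,n)
```

```text
[ 0.5062739  -0.16916643  0.13620989] 0.05190095918170076
[(0.8, array([258., 186.]), array([ 0.51059573, -0.16294732,  0.085     ])), (0.5, array([210., 182.]), array([ 0.62118435, -0.29412239,  0.085     ]))]
[(0.64, array([336., 220.]), array([ 0.50180181, -0.16410295,  0.085     ]))]
[257.3787667  185.01429678] [257.35859797 183.80191436]
[256.30769231 190.15384615] 39
```

View pics/s6.png

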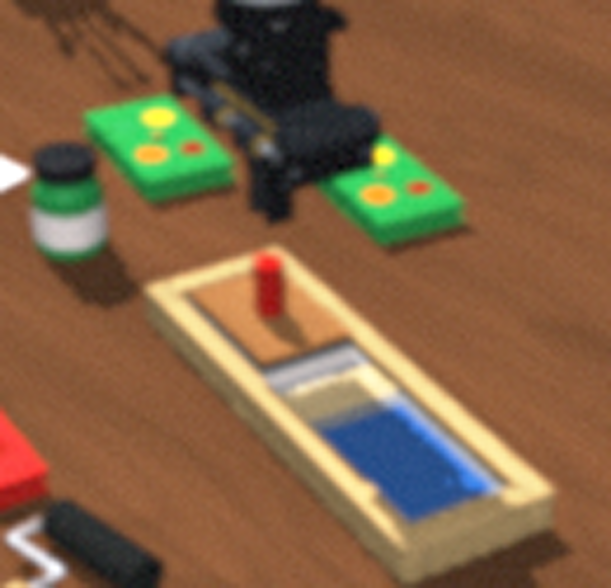

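The block lies flat and the knob is upright. Its top at crop (268,258), i.e. (257,185), matches the (257.4,185.0) predicted for a block seated on the pin. Now I press.

Request:
{"op": "servo_tool", "data": {
  "targets": [
    {"grip": 1, "delta_pos": [0.011, 0.011, -0.06], "twist": [0, 0, 0]},
    {"grip": 1, "delta_pos": [0.011, 0.011, -0.13], "twist": [0, 0, 0]},
    {"grip": 1, "delta_pos": [0.011, 0.011, -0.13], "twist": [0, 0, 0]},
    {"grip": 1, "delta_pos": [0.011, 0.011, -0.14], "twist": [0, 0, 0]},
    {"grip": 1, "delta_pos": [0.011, 0.011, -0.15], "twist": [0, 0, 0]},
    {"grip": 1, "delta_pos": [0.011, 0.011, -0.16], "twist": [0, 0, 0]},
    {"grip": 1, "delta_pos": [0.011, 0.011, -0.16], "twist": [0, 0, 0]}
  ]
}}

```text
time: 12.1
tcp_pos: [0.5096, -0.1667, 0.0974]
tool_rot: [[0.982, -0.191, 0.001], [-0.191, -0.982, -0.0], [0.001, 0.0, -1.0]]
contact_force: [-1.4, 1.6, 5.4]
width: 0.009
grasp_force: 2.6
```

Request:
{"op": "servo_tool", "data": {
  "targets": [
    {"grip": 1, "delta_pos": [0, 0, -0.005], "twist": [0, 0, 0]},
    {"grip": 1, "delta_pos": [0, 0, -0.01], "twist": [0, 0, 0]},
    {"grip": 1, "delta_pos": [0, 0, -0.01], "twist": [0, 0, 0]}
  ]
}}

```text
time: 12.48
tcp_pos: [0.5096, -0.1667, 0.0953]
tool_rot: [[0.982, -0.191, 0.001], [-0.191, -0.982, -0.001], [0.001, 0.0, -1.0]]
contact_force: [-2.9, 1.2, 7.1]
width: 0.006
grasp_force: 3.6
```

Request:
{"op": "servo_tool", "data": {
  "targets": [
    {"grip": 1, "delta_pos": [0, 0, -0.005], "twist": [0, 0, 0]},
    {"grip": 1, "delta_pos": [0, 0, -0.01], "twist": [0, 0, 0]},
    {"grip": 1, "delta_pos": [0, 0, -0.01], "twist": [0, 0, 0]}
  ]
}}

```text
time: 12.85
tcp_pos: [0.5097, -0.1667, 0.0943]
tool_rot: [[0.982, -0.191, 0.001], [-0.191, -0.982, -0.001], [0.001, 0.0, -1.0]]
contact_force: [-6.5, 3.5, 18.3]
width: 0.004
grasp_force: 9.0
```

Request:
{"op": "servo_tool", "data": {
  "targets": [
    {"grip": 1, "delta_pos": [0, 0, -0.005], "twist": [0, 0, 0]},
    {"grip": 1, "delta_pos": [0, 0, -0.01], "twist": [0, 0, 0]},
    {"grip": 1, "delta_pos": [0, 0, -0.01], "twist": [0, 0, 0]}
  ]
}}

```text
time: 13.22
tcp_pos: [0.5099, -0.1668, 0.0942]
tool_rot: [[0.982, -0.191, 0.001], [-0.191, -0.982, -0.001], [0.001, 0.001, -1.0]]
contact_force: [-15.5, 7.1, 35.3]
width: 0.009
grasp_force: 17.6
```

The platen is on its stop: the TCP holds at 0.0942 while the force climbs. I'll ease off slightly for a steady hold.

Request:
{"op": "servo_tool", "data": {
  "targets": [
    {"grip": 1, "delta_pos": [-0.002, 0.001, 0.003], "twist": [0, 0, 0]},
    {"grip": 1, "delta_pos": [-0.002, 0.001, 0.003], "twist": [0, 0, 0]},
    {"grip": 1, "delta_pos": [-0.002, 0.001, 0.003], "twist": [0, 0, 0]},
    {"grip": 1, "delta_pos": [-0.002, 0.001, 0.003], "twist": [0, 0, 0]}
  ]
}}

```text
time: 13.72
tcp_pos: [0.5098, -0.1668, 0.0942]
tool_rot: [[0.982, -0.191, 0.002], [-0.191, -0.982, -0.001], [0.002, 0.001, -1.0]]
contact_force: [-10.7, 4.8, 28.3]
width: 0.005
grasp_force: 14.1
```

Run:
```python
from h import *
S=read_camera("scene");T=read_camera("top");s=manip.observe();print(s["tcp_pos"],s["contact_force"],s["time"])
save(S,"s7.png",(200,130,330,255),4.7)
```

```text
[ 0.50980123 -0.16676454  0.09423417] [-10.56204649   5.42849169  28.31832228] 13.825
```

View pics/s7.png

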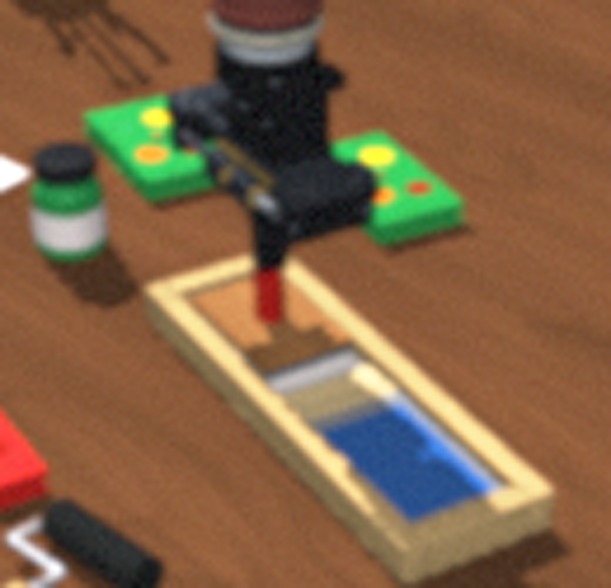

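The block is flat and pressed down, with the knob under the fingertips at (268,270). A steady 28 N holds it, so I hand the job in.

```bash
python3 -c "
from cell import order
print(order.close_job())"
```

```text
the job is handed in; nothing more can be done
None
```

The block was slid along the channel onto the pin, and the job was handed in with the fingers still pressing it down at about 28 N and the bed on its stop; no verdict came back.

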